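Seat the two-part lid and lift off its cover

TASK

Pick up the two-part lid from the cutting board by the black stem of its inner lid, so that the outer cover rides along on it, and lower the whole set into the mouth of the deep steel pan until you feel the inner lid come to rest on the rack hidden inside, whose level differs from day to day; only then let go of the stem. Next take hold of the outer cover (the collar round the stem is there for it) and lift it off alone, leaving the inner lid seated and undisturbed in the pan, and finish while still holding the cover level in the gripper, clear above the stem's tip. Leave everything else where it stands.

Things in the scene. Friction and masses are not known exactly. Their poses are not given: they have to be found in the camera images.
- pan: open steel pan, fixed to the table, upright, 100 tall; flat rim 178 x 110, mouth 162 (its x) x 94 (its y). Origin at the centre of its underside, z up. Inside, a flat rack that does not give has its top 74 to 83 above the origin (not told which); the inner lid comes to rest on it
- pan_mouth (a point): centre of the pan's mouth, level with the rim's top, 100 above the pan's origin. When the set is lowered, the cover lands on the rim first (a force step of the cover's weight only); the inner lid sinks 3 to 12 farther before it stops on the rack
- inner_lid: inner lid: flat aluminium slab 150 (its x) x 84 (its y) x 14 thick with an upright black stem in the middle. Origin at the centre of its underside, z up; 0.28 to 0.46 kg. Starts flat on the white cutting board (240 x 200 x 12, fixed). Fits the pan's mouth with 6 (x) and 5 (y) to spare each side, its x along the pan's x, either way round
- stem_tip (a point): middle of the stem's top face, 69 above the inner lid's origin; the stem is 24 (inner lid's x) x 14 (y). It stands 32 above the cover's collar at the start and 20 to 29 when seated in the pan: hold only its top 16, so that the fingers stay off the collar while it sinks
- outer_lid: outer cover: steel plate 196 (its x) x 128 (its y) x 3, skirt hanging 8 below it all round (inside 190 x 122), opening 32 x 22 in the middle for the stem. Origin at the centre of the plate's underside, z up; 0.26 to 0.43 kg. Starts loose on the inner lid's slab, origin 14 above the inner lid's, axes aligned; on the pan its origin is level with the rim's top
- collar_top (a point): centre of the top of the rectangular collar on the cover round the opening, 23 above the cover's origin; the collar is 40 (cover's x) x 30 (y) outside and rises 20 above the plate; the stem passes through it with 4 to spare each side
- spoon: bystander: steel spoon, 160 long, lying on the cutting board beside the lid set; origin at its underside
- shaker: bystander: steel salt shaker, 38 diameter, 78 tall, stands between the pan and the board; origin at centre of underside
- oil: bystander: green glass bottle, 60 diameter, 220 tall, stands near the far edge; origin at centre of underside
- jar: bystander: amber jar with steel cap, 72 diameter, 100 tall, near the far edge; origin at centre of underside
- bowl: bystander: steel bowl, 120 diameter, 50 tall, near the far edge; origin at centre of underside
- timer: bystander: small white kitchen timer, 50 x 45 x 38, on the robot's side; origin at centre of underside
- tongs: bystander: steel tongs, about 200 long, 45 wide, 10 tall, lying on the left side; origin at underside
Not all that is in view belongs to the job. Leave any red look-alike of the outer_lid alone.

How it is judged:
By the outcome, as a careful person would: the job done as asked, in the order asked, and still so for the second after the job is handed in, while the arm keeps its last pose, push and grip.
It also fails if it takes over 58 s, if anything falls off the work surface, if the arm or the gripper's body presses on something with over 40 N, if the wrist force passes 120 N, or if a joint passes its speed limit or range.

ROBOT

A 6-joint arm with a two-finger parallel gripper is mounted at the origin on the work surface. World frame = base frame: x ahead of the robot, y to its left, z up, the work surface at z = 0. Lengths are in mm, angles in rad, forces in N, time in s.
With the tool pointing down it reaches from about 350 to 875 mm from the base axis. Payload 15.5 kg.
Tool frame: the origin (TCP) lies at the very end of the fingers, on their centre line; the grasp point (between the pads) lies 19 mm behind it; z points along the fingers, y is the direction in which the jaws open and shut (so a half turn about z gives the same grasp; the last joint's range is limited). The gripper opens to 85 mm and grips with 20 to 120 N. Pads are 22 mm wide; open, the fingers measure 114 mm over their backs; the gripper's body (76 mm by 85 mm) begins 54 mm behind the grasp point. The pads swing forward as they close: fully open they stand 13 mm farther back than shut.
Start: joints at [1.218, 0.494, 1.345, -0, 1.302, -0.096], TCP at [159.341, 604.348, 231.277] pointing down, gripper open.
Joint ranges: [-2.91, 2.91], [-0.82, 2.16], [0.22, 2.67], [-1.22, 4.37], [0.12, 2.79], [-3.08, 3.08]. Speed limits (rad/s): [1.89, 1.89, 2.57, 3.01, 3.01, 3.01].

INTERFACE

Orientations are given as a unit quaternion [x, y, z, w].
In Python, from workcell import monitor, eyes, ctrl gives the robot as it stands. The module is installed in compiled form; this text tells all that it offers.
- The arm moves only by the tool servo_tool, never from a script. Its argument "moves" is a list of rows, each an object of numbers: "dx", "dy", "dz": the shift along the tool's x, y, z in mm; "twist": the turn about the tool's z in rad; "hand": the opening, from 0 (shut) to 1 (fully open). In form: [{"dx": .., "dy": .., "dz": .., "twist": .., "hand": ..}, ...]. A call has 1 to 8 rows; each row is the pose to reach, as a shift and turn from the pose commanded when the call began, along the tool's axes at that moment; what a row does not reach only later rows make up. A row lasts 1/12 s, in which the tool goes at most 41.7 mm and 7.16 degrees, less where a joint would pass 70% of its speed; a pose out of reach is approached as far as the arm can. A call with a gripper value outside its range is refused whole. The fingers move at their own pace and stop on an object; the grip force is fixed at half the most. Time passes only in rows, so rows that repeat a pose let the fingers close. It gives the time, the measured TCP pose, the force and the opening at its end, in the units of the state.
- monitor.get_obs(): the state, without advancing time (a new reading comes with each control period).
- eyes.get_image(name): name is "scene" or "side" or "wrist"; returns the picture (420x560x3 uint8, red, green, blue); there is no depth.
- eyes.camera_params(name): a dict with "fx", "fy", "cx", "cy" (pixels), "R" (3x3) and "t" (3): a world point X has camera coordinates R X + t. Camera axes: x right, y down, z forward; pixel columns grow to the right and rows downward; lengths in mm; the calibration is good to about 2 mm. A picture is of the moment at which its call begins: read the wrist's pose just before it. camera_params takes no time and is no camera call; for the wrist camera it gives the pose at the moment of the call.
- ctrl.sign_off(): hands the job in, once; it reports no verdict.
Trained networks look in the newest picture that a camera, given by its name, has taken for a name from the list of things; names that differ only in an ending like _2 or _b are one class to them, and where a whole thing is asked for, a point or a joint stands for the part that bears it (a point fixed in the world has none). Each returns a list of dicts, best first, with "confidence" (0 to 1); they miss things now and then, are a little off and sometimes report something else, mostly with a low value. They report only what shows in the picture. A call takes as long as a camera call. They do not tell look-alikes from the thing itself.
- eyes.regions_of(camera, query): "pixels" (420x560 bool, what is visible of it) and "pixel" ([row, column] in pixels, amid what is visible of it).
- eyes.tip_of(camera, query): "pixel" ([row, column] in pixels: a listed point, or the origin of a listed thing).
The state is a dict: "time": time; "joint_positions": joint angles; "dq": joint speeds; "effort": joint torques, N m; "eef_pos": TCP position; "eef_rot": TCP orientation; "contact_force": force on the tool from outside, world axes, zero at the start; "torque": the same for the moment, N m; "opening": finger opening in mm.
Only numpy, scipy, OpenCV 4.12 (cv2) and the standard library are available. Lean on these libraries where they do the work, as an engineer would, in place of code of your own. Each camera call takes 0.05 s, during which the arm holds its last target. There are 200 camera calls.

## Working session

There is one attempt and no reset: what is moved stays moved. The work goes in short steps, Python scripts to look and compute and a tool call to move; the robot and the scene stay as the last step left them, time stands still between calls to the robot, and variables do not carry over. Pictures are saved under pics/ and viewed, about 8 in all and at most 12, crops included, and the job is handed in when it is done.

Besides the shell and the picture viewer there is one more tool, called by a JSON object that holds its "name" and its "arguments", one argument or row to a line. servo_tool: Moves the arm, as the interface text tells. Its arguments: {"type":"object","properties":{"moves":{"type":"array"}},"required":["moves"]}

```bash
mkdir -p pics; cat > h.py <<'E'
import numpy as np, cv2
from workcell import monitor, eyes, ctrl
def shot(c,fn=None):
    im=eyes.get_image(c)
    if fn: cv2.imwrite('pics/'+fn,im[:,:,::-1])
    return im
def ray(P,px):
    R=np.array(P['R']);t=np.array(P['t']);r,c=px
    d=R.T@np.array([(c-P['cx'])/P['fx'],(r-P['cy'])/P['fy'],1]); return -R.T@t,d
def atz(P,px,z):
    o,d=ray(P,px); return o+d*(z-o[2])/d[2]
def proj(P,X):
    c=np.array(P['R'])@np.array(X)+np.array(P['t']); return np.array([c[1]/c[2]*P['fy']+P['cy'],c[0]/c[2]*P['fx']+P['cx']])
def tri(a,b):
    (o1,d1),(o2,d2)=a,b
    A=np.stack([d1,-d2],1);s=np.linalg.lstsq(A,o2-o1,rcond=None)[0]
    p,q=o1+d1*s[0],o2+d2*s[1];return (p+q)/2,np.linalg.norm(p-q)
E
python3 - <<'E'
from h import *
np.set_printoptions(precision=1,suppress=True)
o=monitor.get_obs();print(o)
a=shot('scene');b=shot('side')
cv2.imwrite('pics/scene.png',a[:,:,::-1]);cv2.imwrite('pics/side.png',b[:,:,::-1])
for q in ['stem_tip','collar_top','pan_mouth','pan']:
    for c in ['scene','side']:
        print(q,c,[(np.round(x['pixel'],1),round(x['confidence'],2)) for x in eyes.tip_of(c,q)])
for c in ['scene','side','wrist']:
    P=eyes.camera_params(c);print(c,P['fx'],-np.array(P['R']).T@np.array(P['t']))
E
```

```text
{'time': 0.0, 'joint_positions': array([ 1.2,  0.5,  1.3,  0. ,  1.3, -0.1]), 'dq': array([ 0., -0., -0.,  0., -0.,  0.]), 'effort': array([ -0. , -88.2, -38.4,  -0. ,   0. ,  -0. ]), 'eef_pos': array([159.2, 604. , 230.7]), 'eef_rot': array([ 0.1,  1. , -0. , -0. ]), 'contact_force': array([0. , 0.1, 0.2]), 'torque': array([-0. ,  0. , -0.1]), 'opening': 85.05302694201661}
stem_tip scene [(array([200.9, 340.3]), 0.54), (array([277. , 159.6]), 0.41)]
stem_tip side [(array([244.6, 242.5]), 0.49)]
collar_top scene [(array([212.3, 336. ]), 0.95), (array([161.3, 292.4]), 0.68), (array([207.8, 141.2]), 0.62), (array([224. , 236.2]), 0.33)]
collar_top side [(array([281.9, 387. ]), 0.91), (array([157. , 360.2]), 0.84), (array([258.7, 239.8]), 0.81)]
pan_mouth scene [(array([246.8, 154.5]), 0.7)]
pan_mouth side [(array([128.5, 276.7]), 0.6)]
pan scene [(array([276.4, 159.8]), 0.89), (array([245.6, 156.1]), 0.15)]
pan side [(array([157.5, 271.4]), 0.61)]
scene 405.95523094702014 [1238.2 -301.3  754.9]
side 492.0667186561548 [ 394.6 1010.9  775.6]
wrist 296.56752212918894 [ 83.7 625.2 373.6]
```

View pics/scene.png

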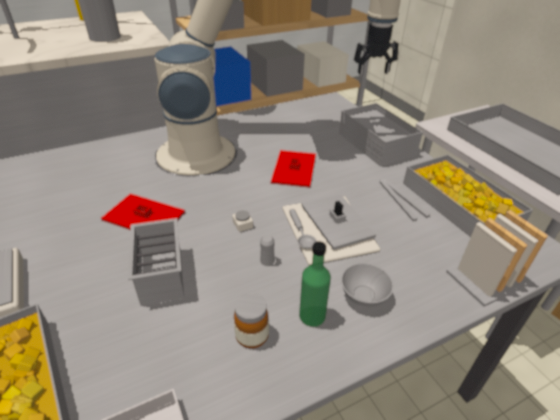

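View pics/side.png

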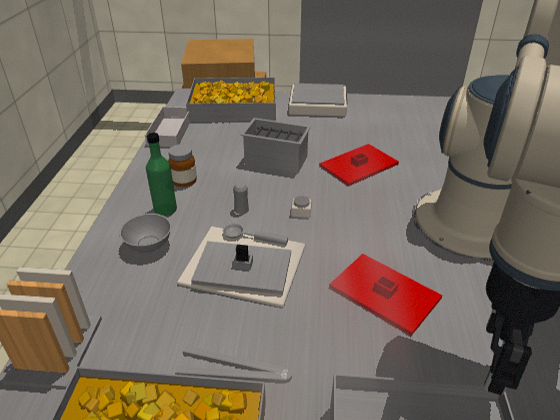

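The scene picture shows the grey lid set with the black stem at (201,340) and two red covers with collars at (161,292) and (208,141). The deep steel pan is at (247,155). In the side view the stem is at (245,242), the red covers are at (282,387) and (157,360), and the pan is at (128,277). I choose the grey set on the white board because it has a black stem and the red covers don't.

```bash
python3 - <<'E'
from h import *
np.set_printoptions(precision=1,suppress=True)
S,D=eyes.camera_params('scene'),eyes.camera_params('side')
print('stem',tri(ray(S,[200.9,340.3]),ray(D,[244.6,242.5])))
print('collar',tri(ray(S,[212.3,336]),ray(D,[258.7,239.8])))
print('mouth',tri(ray(S,[246.8,154.5]),ray(D,[128.5,276.7])))
print('pan',tri(ray(S,[276.4,159.8]),ray(D,[157.5,271.4])))
for c,P in [('scene',S),('side',D)]:
    im=shot(c)
    for q,z in [('outer_lid',29),('pan',100)]:
        for r in eyes.regions_of(c,q)[:3]:
            m=r['pixels'].astype(np.uint8)
            cn=max(cv2.findContours(m,0,2)[0],key=cv2.contourArea)
            pts=np.array([atz(P,(p[0][1],p[0][0]),z)[:2] for p in cn],np.float32)
            print(c,q,round(r['confidence'],2),np.round(r['pixel']),cv2.minAreaRect(pts))
for q in ['spoon','shaker','oil','jar','bowl','timer']:
    for c,P in [('scene',S)]:
        print(q,[(atz(P,x['pixel'],10 if q!='spoon' else 12),round(x['confidence'],2)) for x in eyes.tip_of(c,q)[:2]])
R=monitor.get_obs()['eef_rot'];print(R)
a=cv2.imread('pics/scene.png')[170:260,270:400];b=cv2.imread('pics/side.png')[215:305,170:310]
cv2.imwrite('pics/crop.png',np.hstack([cv2.resize(a,(400,400)),cv2.resize(b,(400,400))]))
E
```

```text
stem (array([541.9, 239.2,  87. ]), np.float64(2.191046288142994))
collar (array([545.2, 234.2,  46.6]), np.float64(10.42031595653409))
mouth (array([ 514.9, -251.9,  101.2]), np.float64(5.401215885068805))
pan (array([ 527.2, -254.6,    7.2]), np.float64(7.393390819458168))
scene outer_lid 0.97 [220. 335.] ((544.4039306640625, 233.32940673828125), (135.7030792236328, 207.8000946044922), 85.9557113647461)
scene outer_lid 0.9 [212. 137.] ((295.8958435058594, -242.55052185058594), (200.3287353515625, 135.21937561035156), 40.43983840942383)
scene outer_lid 0.58 [169. 290.] ((263.02197265625, 249.792724609375), (125.398193359375, 206.90872192382812), 54.20169448852539)
scene pan 0.93 [263. 156.] ((549.4402465820312, -256.9708557128906), (111.79376220703125, 259.5819396972656), 79.42605590820312)
side outer_lid 0.78 [268. 242.] ((544.1080322265625, 242.92678833007812), (138.79652404785156, 198.643798828125), 86.21992492675781)
side outer_lid 0.69 [165. 356.] ((275.61822509765625, -201.90481567382812), (196.64227294921875, 133.45260620117188), 40.702632904052734)
side outer_lid 0.59 [294. 
[... 188 characters left out ...]
048828125, 208.8907470703125), 78.6873779296875)
side pan 0.73 [168. 184.] ((740.3733520507812, -45.78009033203125), (66.4653091430664, 210.3058319091797), 21.186477661132812)
side pan 0.71 [269. 244.] ((529.88232421875, 315.8662109375), (125.48706817626953, 178.3983612060547), 86.1169662475586)
spoon [(array([522.3, 140.5,  12. ]), 0.76)]
shaker [(array([583.7,  -2.8,  10. ]), 0.54)]
oil [(array([781.9,  20.2,  10. ]), 0.97)]
jar [(array([ 771.6, -117.5,   10. ]), 0.85), (array([788.9, 150.8,  10. ]), 0.67)]
bowl [(array([789.9, 143. ,  10. ]), 0.7), (array([529.4, 131.9,  10. ]), 0.68)]
timer [(array([430.5,  -8.5,  10. ]), 0.57), (array([532.1, 123.3,  10. ]), 0.26)]
[ 0.1  1.  -0.   0. ]
```

View pics/crop.png

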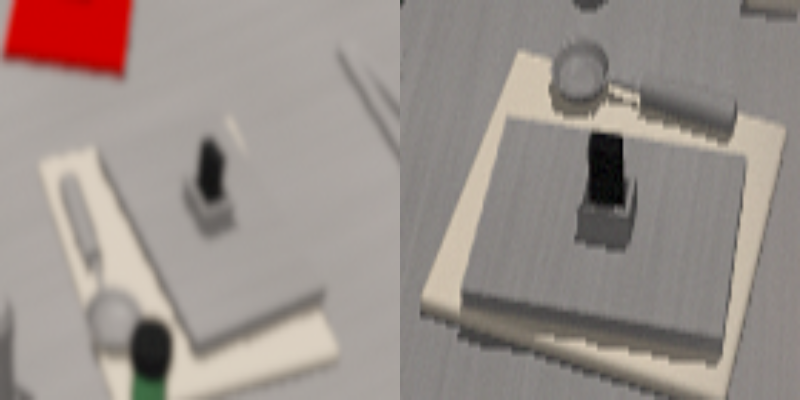

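The crop confirms that the grey set carries the black stem at (201,340), and the spoon lies beside it. Next I go above it.

```bash
cat >> h.py <<'E'
from scipy.spatial.transform import Rotation as Ro
def go(x,y,z,yaw=None):
    "yaw: world direction (deg) of tool y, mod 180"
    o=monitor.get_obs();R=Ro.from_quat(o['eef_rot']).as_matrix()
    d=R.T@(np.array([x,y,z])-o['eef_pos']);c=np.degrees(np.arctan2(R[1,1],R[0,1]))
    tw=None if yaw is None else -np.radians((yaw-c+90)%180-90)
    print('pos',o['eef_pos'].round(1),'tooly',round(c,1),'tilt',R[:,2].round(3),'shift',d.round(1),'twist',tw,'q6',o['joint_positions'][5].round(2),'t',round(o['time'],2),'F',o['contact_force'].round(1),'open',round(o['opening'],1))
E
python3 - <<'E'
from h import *
print(Ro.from_quat(monitor.get_obs()['eef_rot']).as_matrix().round(3))
go(543,239,231,86)
P=eyes.camera_params('wrist');o=monitor.get_obs();R=Ro.from_quat(o['eef_rot']).as_matrix()
print('cam in tool',R.T@(-np.array(P['R']).T@P['t']-o['eef_pos']),(R.T@np.array(P['R']).T)[:,2])
E
```

```text
[[-0.967  0.255  0.   ]
 [ 0.255  0.967 -0.   ]
 [-0.    -0.    -1.   ]]
pos [159.3 604.3 231.3] tooly 75.2 tilt [ 0. -0. -1.] shift [-4.641e+02 -2.555e+02  3.000e-01] twist -0.18796621671479224 q6 -0.1 t 1.1 F [ 0.8  0.8 -0.8] open 85.1
cam in tool [  78.41309456    0.90213193 -142.28806968] [-3.04894888e-01 -1.86863359e-04  9.52385989e-01]
```

{"name": "servo_tool", "arguments": {
  "moves": [
    {"dx": -35, "dy": -19, "twist": -0.03},
    {"dx": -70, "dy": -38, "twist": -0.05},
    {"dx": -105, "dy": -58, "twist": -0.08},
    {"dx": -140, "dy": -77, "twist": -0.1},
    {"dx": -175, "dy": -96, "twist": -0.12},
    {"dx": -210, "dy": -116, "twist": -0.14},
    {"dx": -245, "dy": -135, "twist": -0.16},
    {"dx": -280, "dy": -154, "twist": -0.188}
  ]
}}

```text
$.moves[0]: bad value
```

```bash
python3 - <<'E'
from h import *
go(543,239,231,86)
E
```

```text
pos [159.3 604.3 231.3] tooly 75.2 tilt [ 0. -0. -1.] shift [-4.641e+02 -2.555e+02  3.000e-01] twist -0.18796621671479224 q6 -0.1 t 1.1 F [ 0.8  0.8 -0.8] open 85.1
```

All keys are needed, so I'm including every field.

{"name": "servo_tool", "arguments": {
  "moves": [
    {"dx": -35, "dy": -19, "dz": 0, "twist": -0.03, "hand": 1},
    {"dx": -70, "dy": -38, "dz": 0, "twist": -0.05, "hand": 1},
    {"dx": -105, "dy": -58, "dz": 0, "twist": -0.08, "hand": 1},
    {"dx": -140, "dy": -77, "dz": 0, "twist": -0.1, "hand": 1},
    {"dx": -175, "dy": -96, "dz": 0, "twist": -0.12, "hand": 1},
    {"dx": -210, "dy": -116, "dz": 0, "twist": -0.14, "hand": 1},
    {"dx": -245, "dy": -135, "dz": 0, "twist": -0.16, "hand": 1},
    {"dx": -280, "dy": -154, "dz": 0, "twist": -0.188, "hand": 1}
  ]
}}

```text
time: 1.77
eef_pos: [392.0, 382.5, 231.5]
eef_rot: [0.034, 0.999, 0.0, 0.0]
contact_force: [0.1, 1.7, -0.5]
opening: 85.8
```

```bash
python3 - <<'E'
from h import *
go(543,239,231,86)
E
```

```text
pos [392.  382.5 231.5] tooly 86.1 tilt [ 0.  0. -1.] shift [-160.5 -132.8    0.5] twist 0.0009463010163282031 q6 -0.84 t 1.77 F [ 0.1  1.7 -0.5] open 85.8
```

{"name": "servo_tool", "arguments": {
  "moves": [
    {"dx": -32, "dy": -26, "dz": 0, "twist": 0, "hand": 1},
    {"dx": -64, "dy": -53, "dz": 0, "twist": 0, "hand": 1},
    {"dx": -96, "dy": -80, "dz": 0, "twist": 0, "hand": 1},
    {"dx": -128, "dy": -106, "dz": 0, "twist": 0, "hand": 1},
    {"dx": -155, "dy": -128, "dz": 0, "twist": 0, "hand": 0.6},
    {"dx": -160, "dy": -133, "dz": 0, "twist": 0, "hand": 0.6},
    {"dx": -160, "dy": -133, "dz": 0, "twist": 0, "hand": 0.6}
  ]
}}

```text
time: 2.35
eef_pos: [542.8, 238.3, 231.1]
eef_rot: [0.036, 0.999, -0.0, 0.0]
contact_force: [-0.7, 0.4, -0.6]
opening: 52.4
```

```bash
python3 - <<'E'
from h import *
np.set_printoptions(precision=1,suppress=True)
go(543,239,231,86)
P=eyes.camera_params('wrist');im=shot('wrist','w1.png')
for q,z in [('stem_tip',81),('collar_top',49)]:
    print(q,[(np.round(x['pixel'],1),round(x['confidence'],2),atz(P,x['pixel'],z)) for x in eyes.tip_of('wrist',q)])
for r in eyes.regions_of('wrist','outer_lid')[:2]:
    m=r['pixels'].astype(np.uint8);cn=max(cv2.findContours(m,0,2)[0],key=cv2.contourArea)
    pts=np.array([atz(P,(p[0][1],p[0][0]),29)[:2] for p in cn],np.float32)
    print(r['confidence'],cv2.minAreaRect(pts),m.any(0).nonzero()[0][[0,-1]],m.any(1).nonzero()[0][[0,-1]])
E
```

```text
pos [542.8 238.3 231.1] tooly 85.8 tilt [ 0. -0. -1.] shift [-0.1  0.7  0.1] twist -0.003129761193864307 q6 -1.18 t 2.35 F [-0.7  0.4 -0.6] open 52.4
stem_tip [(array([197.4, 280. ]), 0.84, array([545.3, 238.7,  81. ])), (array([221. , 107.1]), 0.71, array([557.8,  56. ,  81. ])), (array([179.5, 281.6]), 0.42, array([526.8, 241.7,  81. ]))]
collar_top []
0.97 ((543.432861328125, 238.33493041992188), (130.0220947265625, 200.01795959472656), 86.02377319335938) [220 338] [ 94 260]
```

View pics/w1.png

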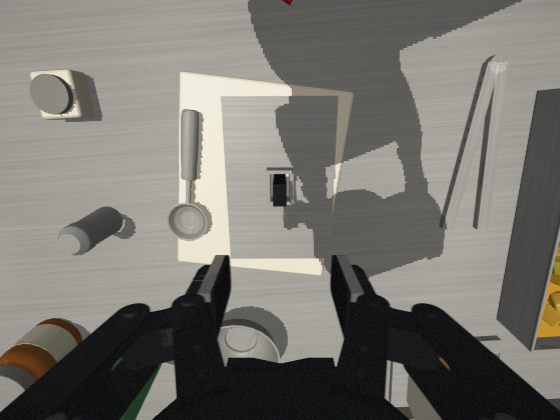

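The wrist view shows the stem at about (195,280), the fingers straddling its column, and the spoon at left clear of them. The stem position agrees with the centre of the cover, so I descend.

{"name": "servo_tool", "arguments": {
  "moves": [
    {"dx": -1.5, "dy": 0, "dz": 35, "twist": 0, "hand": 0.6},
    {"dx": -1.5, "dy": 0, "dz": 70, "twist": 0, "hand": 0.6},
    {"dx": -1.5, "dy": 0, "dz": 105, "twist": 0, "hand": 0.6},
    {"dx": -1.5, "dy": 0, "dz": 135, "twist": 0, "hand": 0.6},
    {"dx": -1.5, "dy": 0, "dz": 155, "twist": 0, "hand": 0.6},
    {"dx": -1.5, "dy": 0, "dz": 164.5, "twist": 0, "hand": 0.6},
    {"dx": -1.5, "dy": 0, "dz": 164.5, "twist": 0, "hand": 0.6}
  ]
}}

```text
time: 3.13
eef_pos: [541.0, 240.7, 65.2]
eef_rot: [0.034, 0.999, -0.001, -0.002]
contact_force: [-0.5, 0.3, 0.6]
opening: 51.1
```

```bash
python3 - <<'E'
from h import *
go(544.5,238.6,66,86)
a=shot('scene');b=shot('side')
S,D=eyes.camera_params('scene'),eyes.camera_params('side')
def crop(im,P,X,h=45):
    r,c=proj(P,X).astype(int);return cv2.resize(im[max(r-h,0):r+h,max(c-h,0):c+h,::-1],(400,400),interpolation=2)
X=[544,238,70]
cv2.imwrite('pics/g1.png',np.hstack([crop(a,S,X,28),crop(b,D,X,28)]))
E
```

```text
pos [541.  240.7  65.2] tooly 86.1 tilt [-0.003 -0.001 -1.   ] shift [-3.6 -1.8 -0.8] twist 0.0014066339333737763 q6 -1.18 t 3.13 F [-0.5  0.3  0.6] open 51.1
```

View pics/g1.png

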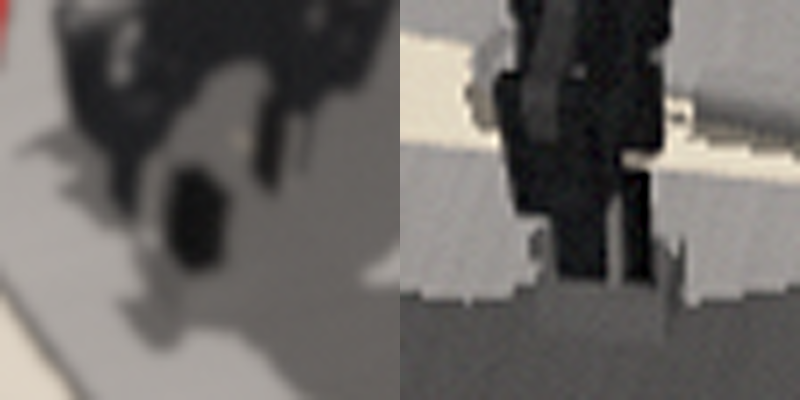

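The crops show the stem between the fingers, but the measured x is 3.5 mm from the command. I'll hold for a moment and reread.

{"name": "servo_tool", "arguments": {
  "moves": [
    {"dx": 0, "dy": 0, "dz": 0, "twist": 0, "hand": 0.6},
    {"dx": 0, "dy": 0, "dz": 0, "twist": 0, "hand": 0.6}
  ]
}}

```text
time: 3.4
eef_pos: [543.4, 240.6, 68.3]
eef_rot: [0.035, 0.999, 0.0, 0.001]
contact_force: [-0.1, -0.4, -0.5]
opening: 51.3
```

```bash
python3 - <<'E'
from h import *
np.set_printoptions(precision=1,suppress=True)
go(544.5,238.6,66,86)
P=eyes.camera_params('wrist');im=shot('wrist','w2.png')
for q,z in [('stem_tip',81)]:
    print(q,[(np.round(x['pixel'],1),round(x['confidence'],2),atz(P,x['pixel'],z)) for x in eyes.tip_of('wrist',q)])
go(544.5,238.6,66,86)
E
```

```text
pos [543.4 240.6  68.3] tooly 86.0 tilt [ 0.  0. -1.] shift [-1.2 -1.9  2.3] twist 0.00025006048207587306 q6 -1.18 t 3.4 F [-0.1 -0.4 -0.5] open 51.3
stem_tip [(array([282.2, 272.1]), 0.64, array([544.4, 237.3,  81. ]))]
pos [543.2 240.3  67.9] tooly 86.0 tilt [ 0.  0. -1.] shift [-1.4 -1.6  1.9] twist 2.0096109936569338e-05 q6 -1.18 t 3.5 F [ 1.   0.1 -0.3] open 51.3
```

View pics/w2.png

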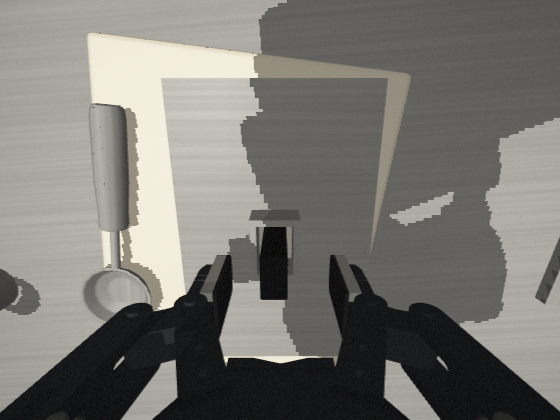

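The stem sits about 7 px left of the fingers' midline (274 against 281), so I shift about 2.5 mm and close.

{"name": "servo_tool", "arguments": {
  "moves": [
    {"dx": -1.2, "dy": -2.4, "dz": 2.5, "twist": 0, "hand": 0.6},
    {"dx": -1.2, "dy": -2.4, "dz": 2.5, "twist": 0, "hand": 0.4},
    {"dx": -1.2, "dy": -2.4, "dz": 2.5, "twist": 0, "hand": 0.25},
    {"dx": -1.2, "dy": -2.4, "dz": 2.5, "twist": 0, "hand": 0},
    {"dx": -1.2, "dy": -2.4, "dz": 2.5, "twist": 0, "hand": 0},
    {"dx": -1.2, "dy": -2.4, "dz": 2.5, "twist": 0, "hand": 0},
    {"dx": -1.2, "dy": -2.4, "dz": 2.5, "twist": 0, "hand": 0},
    {"dx": -1.2, "dy": -2.4, "dz": 2.5, "twist": 0, "hand": 0}
  ]
}}

```text
time: 4.17
eef_pos: [543.7, 237.3, 64.4]
eef_rot: [0.035, 0.999, -0.0, -0.0]
contact_force: [-0.7, -6.0, 3.2]
opening: 12.4
```

{"name": "servo_tool", "arguments": {
  "moves": [
    {"dx": 0, "dy": 0, "dz": 0, "twist": 0, "hand": 0},
    {"dx": 0, "dy": 0, "dz": 0, "twist": 0, "hand": 0},
    {"dx": 0, "dy": 0, "dz": 0, "twist": 0, "hand": 0}
  ]
}}

```text
time: 4.42
eef_pos: [543.7, 237.3, 64.4]
eef_rot: [0.035, 0.999, -0.0, -0.0]
contact_force: [-0.4, -5.7, 4.4]
opening: 12.5
```

```bash
python3 - <<'E'
from h import *
go(544.5,238.6,66,86);print(monitor.get_obs()['torque'])
E
```

```text
pos [543.7 237.3  64.4] tooly 86.0 tilt [-0.    -0.001 -1.   ] shift [-0.7  1.4 -1.6] twist 6.056270837657348e-05 q6 -1.19 t 4.42 F [-0.4 -5.7  4.4] open 12.5
[-0.82520528  0.04218646  0.00575425]
```

{"name": "servo_tool", "arguments": {
  "moves": [
    {"dx": 0, "dy": 0, "dz": -4, "twist": 0, "hand": 0},
    {"dx": 0, "dy": 0, "dz": -12, "twist": 0, "hand": 0},
    {"dx": 0, "dy": 0, "dz": -26, "twist": 0, "hand": 0},
    {"dx": 0, "dy": 0, "dz": -46, "twist": 0, "hand": 0},
    {"dx": 0, "dy": 0, "dz": -70, "twist": 0, "hand": 0},
    {"dx": 0, "dy": 0, "dz": -94, "twist": 0, "hand": 0},
    {"dx": 0, "dy": 0, "dz": -116, "twist": 0, "hand": 0},
    {"dx": 0, "dy": 0, "dz": -130, "twist": 0, "hand": 0}
  ]
}}

```text
time: 5.08
eef_pos: [543.9, 238.0, 196.9]
eef_rot: [0.035, 0.999, 0.0, 0.001]
contact_force: [0.4, 0.8, -8.3]
opening: 12.5
```

{"name": "servo_tool", "arguments": {
  "moves": [
    {"dx": 0, "dy": 0, "dz": -8, "twist": 0, "hand": 0},
    {"dx": 0, "dy": 0, "dz": -20, "twist": 0, "hand": 0},
    {"dx": 0, "dy": 0, "dz": -30, "twist": 0, "hand": 0},
    {"dx": 0, "dy": 0, "dz": -35, "twist": 0, "hand": 0},
    {"dx": 0, "dy": 0, "dz": -35, "twist": 0, "hand": 0},
    {"dx": 0, "dy": 0, "dz": -35, "twist": 0, "hand": 0}
  ]
}}

```text
time: 5.58
eef_pos: [543.5, 237.6, 228.9]
eef_rot: [0.035, 0.999, -0.0, -0.0]
contact_force: [-0.1, 0.1, -7.8]
opening: 12.6
```

```bash
python3 - <<'E'
from h import *
np.set_printoptions(precision=2,suppress=True)
go(518,-252,230,80);print(monitor.get_obs()['torque'])
S=eyes.camera_params('scene');D=eyes.camera_params('side')
a=shot('scene');b=shot('side')
print([ (x['pixel'],x['confidence']) for x in eyes.tip_of('scene','stem_tip')],[ (x['pixel'],x['confidence']) for x in eyes.tip_of('side','collar_top')])
for c,P in [('scene',S),('side',D)]:
  for r in eyes.regions_of(c,'outer_lid'):
    m=r['pixels'].astype(np.uint8);cn=max(cv2.findContours(m,0,2)[0],key=cv2.contourArea)
    pts=np.array([atz(P,(p[0][1],p[0][0]),194)[:2] for p in cn],np.float32)
    print(r['confidence'],r['pixel'],cv2.minAreaRect(pts))
def crop(im,P,X,h):
    r,c=proj(P,X).astype(int);return cv2.resize(im[max(r-h,0):r+h,max(c-h,0):c+h,::-1],(400,400),interpolation=2)
cv2.imwrite('pics/pan.png',np.hstack([crop(a,S,[518,-252,80],50),crop(b,D,[518,-252,80],50)]))
cv2.imwrite('pics/lift.png',np.hstack([crop(a,S,[544,238,200],65),crop(b,D,[544,238,200],85)]))
E
```

```text
pos [543.5 237.6 228.9] tooly 86.0 tilt [-0. -0. -1.] shift [  -8.7 -490.2   -1.1] twist 0.10477790644317235 q6 -1.19 t 5.58 F [-0.1  0.1 -7.8] open 12.6
[ 0.06 -0.02 -0.02]
[([336.7, 254.5], 0.61), ([151.6, 347.8], 0.6)] [([195.7, 239.3], 0.9), ([282.1, 383.8], 0.89), ([155.6, 359.7], 0.7)]
0.93 [212.8, 139.3] ((510.5161437988281, -256.79742431640625), (155.16949462890625, 104.16252136230469), 40.817161560058594)
0.79 [171.8, 342.2] ((547.0546264648438, 233.72796630859375), (137.54136657714844, 208.7374725341797), 85.74563598632812)
0.77 [168.9, 291.0] ((483.49566650390625, 124.04653930664062), (96.07524108886719, 162.04296875), 55.05128479003906)
0.93 [207.8, 237.2] ((543.931396484375, 246.02952575683594), (145.37477111816406, 198.94822692871094), 86.7640609741211)
0.87 [166.1, 358.6] ((300.81781005859375, 66.90953063964844), (158.6516876220703, 105.38548278808594), 40.47420120239258)
0.76 [295.2, 388.0] ((275.537841796875, 449.29833984375), (103.44683837890625, 149.66183471679688), 53.68630599975586)
```

View pics/lift.png

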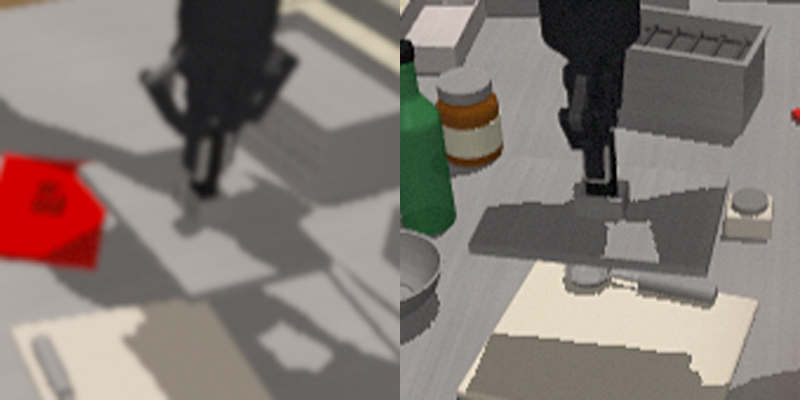

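View pics/pan.png

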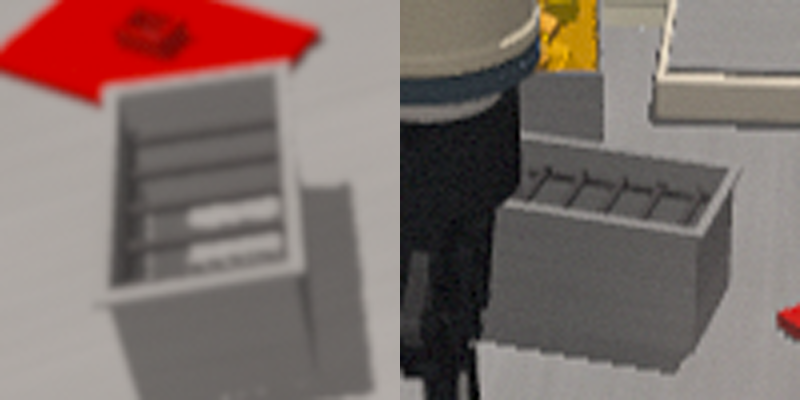

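The lift pictures show the set hanging level, with the cover riding along (8 N). The spoon is still on the board. Next I need the pan's rim corners, from the first side and scene pictures where nothing blocks them.

```bash
python3 - <<'E'
from h import *
S=cv2.imread('pics/scene.png')[212:275,125:190];D=cv2.imread('pics/side.png')[112:162,238:316]
S=cv2.resize(S,None,fx=6,fy=6,interpolation=cv2.INTER_CUBIC);D=cv2.resize(D,None,fx=5,fy=5,interpolation=cv2.INTER_CUBIC)
out=np.zeros((380,790,3),np.uint8);out[:378,:390]=S;out[:250,400:790]=D
cv2.imwrite('pics/rim.png',out)
E
```

```text
(no output)
```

View pics/rim.png

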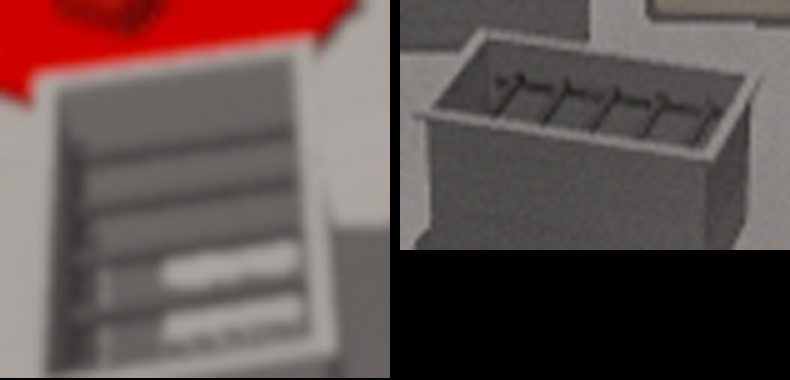

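The crop shows all four outer rim corners in both views, so I fit the rim rectangle to them.

```bash
cat > fit.py <<'E'
from h import *
from scipy.optimize import least_squares
np.set_printoptions(precision=1,suppress=True)
S,D=eyes.camera_params('scene'),eyes.camera_params('side')
sg=[(1,1),(1,-1),(-1,-1),(-1,1)]
side=np.array([[135.4,241.6],[118,254.4],[127.6,310],[144,300.4]])
sc=np.array([[269.5,181.7],[274.5,131.3],[225,130.8],[218.3,177]])
def cor(p):
    a=p[2];return [np.array([p[0]+np.cos(a)*89*s-np.sin(a)*55*u,p[1]+np.sin(a)*89*s+np.cos(a)*55*u,100]) for s,u in sg]
def res(p,use):
    r=[]
    for P,m,n in [(D,side,'d'),(S,sc,'s')]:
        if n in use: r.append(np.array([proj(P,c) for c in cor(p)])-m)
    return np.concatenate(r).ravel()
for u in ['ds','d','s']:
    s=least_squares(res,[516,-252,-.17],args=(u,));print(u,s.x[:2],np.degrees(s.x[2]),'res',s.fun)
E
python3 fit.py
```

```text
ds [ 512.7 -246.9] -12.198636680624661 res [-0.4 -0.7  0.  -0.5 -1.6  1.5  0.1  1.2 -0.7  1.   3.4 -1.5 -1.   1.
 -1.1  0.8]
d [ 513.7 -244.6] -13.305906568303218 res [-0.3 -1.2  0.2 -0.4 -0.9  1.3  0.7  0.3]
s [ 511.2 -247.2] -11.808340157371246 res [-1.3  1.   3.1 -1.5 -1.2  0.5 -1.5  0.2]
```

```bash
cat >> fit.py <<'E'
print('refit')
r0,c0=proj(S,[518,-252,80]).astype(int)-50
q=np.array([[270,303],[304,97],[87,100],[62,287]])/4+[r0,c0]
print(q, sc)
sc=q
for u in ['ds','d','s']:
    s=least_squares(res,[516,-252,-.17],args=(u,),loss='soft_l1');print(u,s.x[:2],np.degrees(s.x[2]),'res',s.fun)
tm=[tri(ray(S,q[i]),ray(D,side[i])) for i in range(4)]
for t in tm: print(t)
print(np.mean([t[0] for t in tm],0))
E
python3 fit.py
```

```text
ds [ 512.7 -246.9] -12.198636680624661 res [-0.4 -0.7  0.  -0.5 -1.6  1.5  0.1  1.2 -0.7  1.   3.4 -1.5 -1.   1.
 -1.1  0.8]
d [ 513.7 -244.6] -13.305906568303218 res [-0.3 -1.2  0.2 -0.4 -0.9  1.3  0.7  0.3]
s [ 511.2 -247.2] -11.808340157371246 res [-1.3  1.   3.1 -1.5 -1.2  0.5 -1.5  0.2]
refit
[[270.5 180.8]
 [279.  129.2]
 [224.8 130. ]
 [218.5 176.8]] [[269.5 181.7]
 [274.5 131.3]
 [225.  130.8]
 [218.3 177. ]]
ds [ 514.7 -250. ] -12.39990311651543 res [-1.  -1.2 -0.5 -0.9 -2.1  0.8 -0.5  0.4 -0.5  0.7  0.  -1.   0.   0.8
 -0.4  0.1]
d [ 513.6 -244.6] -13.459827512548305 res [-0.4 -1.2  0.1 -0.3 -0.9  1.4  0.7  0.2]
s [ 515.2 -250.6] -12.200150138102195 res [-0.4  0.6  0.3 -1.1  0.3  0.5 -0.3 -0.2]
(array([ 610.4, -216.7,   96.1]), np.float64(0.27404781730213823))
(array([ 587.6, -321.5,   98.2]), np.float64(2.061224298419094))
(array([ 416.1, -284.9,   96.4]), np.float64(7.405411329686398))
(array([ 440.4, -177.5,   98.7]), np.float64(1.216198780799446))
[ 513.6 -250.2   97.4]
```

Pan centre is about (514.5, −250) with yaw −12.3°, and it agrees with the network's mouth point. Now I carry the set across.

{"name": "servo_tool", "arguments": {
  "moves": [
    {"dx": 0, "dy": -6, "dz": 0, "twist": 0.01, "hand": 0},
    {"dx": 0, "dy": -20, "dz": 0, "twist": 0.02, "hand": 0},
    {"dx": 0, "dy": -42, "dz": 0, "twist": 0.03, "hand": 0},
    {"dx": 0, "dy": -70, "dz": 0, "twist": 0.05, "hand": 0},
    {"dx": 0, "dy": -102, "dz": 0, "twist": 0.07, "hand": 0},
    {"dx": 0, "dy": -136, "dz": 0, "twist": 0.09, "hand": 0},
    {"dx": -2, "dy": -170, "dz": 0, "twist": 0.12, "hand": 0},
    {"dx": -2, "dy": -204, "dz": 0, "twist": 0.145, "hand": 0}
  ]
}}

```text
time: 6.55
eef_pos: [530.9, 31.6, 229.4]
eef_rot: [0.108, 0.994, -0.0, 0.0]
contact_force: [1.0, -0.2, -7.5]
opening: 12.4
```

```bash
python3 - <<'E'
from h import *
go(513.7,-250,229,77.7)
E
```

```text
pos [530.9  31.6 229.4] tooly 77.6 tilt [ 0. -0. -1.] shift [ -43.8 -278.7    0.5] twist -0.002332192028955584 q6 -1.41 t 6.55 F [ 1.  -0.2 -7.5] open 12.4
```

{"name": "servo_tool", "arguments": {
  "moves": [
    {"dx": -5, "dy": -32, "dz": 0, "twist": 0, "hand": 0},
    {"dx": -11, "dy": -68, "dz": 0, "twist": 0, "hand": 0},
    {"dx": -17, "dy": -106, "dz": 0, "twist": 0, "hand": 0},
    {"dx": -23, "dy": -144, "dz": 0, "twist": 0, "hand": 0},
    {"dx": -29, "dy": -182, "dz": 0, "twist": 0, "hand": 0},
    {"dx": -34, "dy": -216, "dz": 0, "twist": 0, "hand": 0},
    {"dx": -38, "dy": -244, "dz": 0, "twist": 0, "hand": 0},
    {"dx": -41, "dy": -263, "dz": 0, "twist": 0, "hand": 0}
  ]
}}

```text
time: 7.22
eef_pos: [514.2, -235.3, 229.3]
eef_rot: [0.109, 0.994, -0.0, 0.0]
contact_force: [0.1, -0.6, -7.4]
opening: 12.5
```

{"name": "servo_tool", "arguments": {
  "moves": [
    {"dx": -2, "dy": -9, "dz": 10, "twist": 0, "hand": 0},
    {"dx": -3, "dy": -15, "dz": 20, "twist": 0, "hand": 0},
    {"dx": -3, "dy": -16, "dz": 25, "twist": 0, "hand": 0},
    {"dx": -3, "dy": -16, "dz": 25, "twist": 0, "hand": 0}
  ]
}}

```text
time: 7.55
eef_pos: [513.8, -247.1, 202.4]
eef_rot: [0.107, 0.994, 0.001, -0.002]
contact_force: [0.2, 1.0, -8.2]
opening: 12.6
```

```bash
python3 - <<'E'
from h import *
np.set_printoptions(precision=1,suppress=True)
go(513.7,-250,204,77.7)
S=eyes.camera_params('scene');D=eyes.camera_params('side')
a=shot('scene');b=shot('side')
def crop(im,P,X,h):
    r,c=proj(P,X).astype(int);print(r,c,h);return cv2.resize(im[max(r-h,0):r+h,max(c-h,0):c+h,::-1],(400,400),interpolation=2)
cv2.imwrite('pics/hover.png',np.hstack([crop(a,S,[514,-250,130],50),crop(b,D,[514,-250,130],50)]))
E
```

```text
pos [ 513.8 -247.1  202.4] tooly 77.7 tilt [-0.  0. -1.] shift [-0.5 -2.8 -1.6] twist -0.0003625909709549117 q6 -1.91 t 7.55 F [ 0.2  1.  -8.2] open 12.6
236 152 50
120 276 50
```

View pics/hover.png

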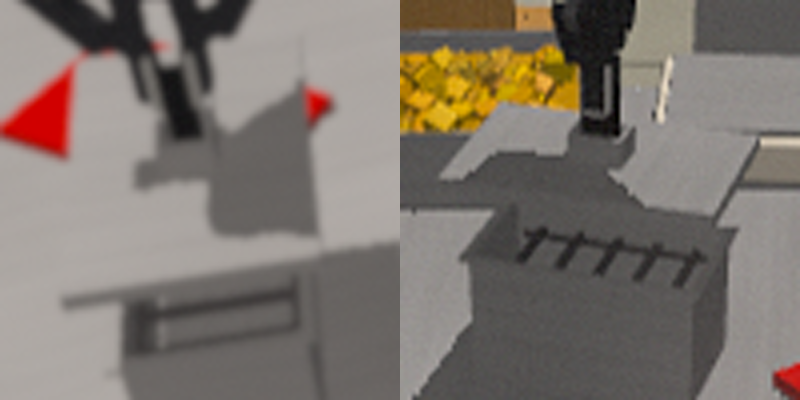

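The cover hovers over the pan, its edges parallel to the rim in both views. I'm correcting the remaining offset and lowering.

{"name": "servo_tool", "arguments": {
  "moves": [
    {"dx": -0.5, "dy": -2, "dz": 12, "twist": 0, "hand": 0},
    {"dx": -0.5, "dy": -2, "dz": 26, "twist": 0, "hand": 0},
    {"dx": -0.5, "dy": -2, "dz": 38, "twist": 0, "hand": 0},
    {"dx": -0.5, "dy": -2, "dz": 46, "twist": 0, "hand": 0},
    {"dx": -0.5, "dy": -2, "dz": 46, "twist": 0, "hand": 0},
    {"dx": -0.5, "dy": -2, "dz": 46, "twist": 0, "hand": 0}
  ]
}}

```text
time: 8.15
eef_pos: [515.2, -249.6, 158.5]
eef_rot: [0.107, 0.994, 0.0, -0.0]
contact_force: [-0.0, -0.1, -7.4]
opening: 12.5
```

```bash
python3 - <<'E'
from h import *
go(513.7,-250,154,77.7);print(monitor.get_obs()['torque'])
E
```

```text
pos [ 515.2 -249.6  158.5] tooly 77.7 tilt [-0.  0. -1.] shift [ 1.3 -0.7  4.5] twist 0.0005288427435968548 q6 -1.91 t 8.15 F [-0.  -0.1 -7.4] open 12.5
[-0.00024487 -0.05077546 -0.04070814]
```

{"name": "servo_tool", "arguments": {
  "moves": [
    {"dx": 1, "dy": -0.5, "dz": 2, "twist": 0, "hand": 0},
    {"dx": 1, "dy": -0.5, "dz": 4, "twist": 0, "hand": 0},
    {"dx": 1, "dy": -0.5, "dz": 6, "twist": 0, "hand": 0},
    {"dx": 1, "dy": -0.5, "dz": 8, "twist": 0, "hand": 0},
    {"dx": 1, "dy": -0.5, "dz": 10, "twist": 0, "hand": 0},
    {"dx": 1, "dy": -0.5, "dz": 10, "twist": 0, "hand": 0}
  ]
}}

```text
time: 8.65
eef_pos: [513.8, -250.2, 147.9]
eef_rot: [0.107, 0.994, 0.0, -0.0]
contact_force: [-0.1, -0.1, -8.2]
opening: 12.6
```

{"name": "servo_tool", "arguments": {
  "moves": [
    {"dx": 0, "dy": 0, "dz": 2, "twist": 0, "hand": 0},
    {"dx": 0, "dy": 0, "dz": 4, "twist": 0, "hand": 0},
    {"dx": 0, "dy": 0, "dz": 5, "twist": 0, "hand": 0},
    {"dx": 0, "dy": 0, "dz": 5, "twist": 0, "hand": 0}
  ]
}}

```text
time: 8.98
eef_pos: [513.8, -250.2, 143.0]
eef_rot: [0.107, 0.994, 0.0, -0.0]
contact_force: [0.5, 0.2, -7.5]
opening: 12.5
```

The inner lid has entered the mouth with no side force.

{"name": "servo_tool", "arguments": {
  "moves": [
    {"dx": 0, "dy": 0, "dz": 1.5, "twist": 0, "hand": 0},
    {"dx": 0, "dy": 0, "dz": 3, "twist": 0, "hand": 0},
    {"dx": 0, "dy": 0, "dz": 4.5, "twist": 0, "hand": 0},
    {"dx": 0, "dy": 0, "dz": 6, "twist": 0, "hand": 0},
    {"dx": 0, "dy": 0, "dz": 6, "twist": 0, "hand": 0}
  ]
}}

```text
time: 9.4
eef_pos: [514.0, -250.3, 137.1]
eef_rot: [0.107, 0.994, -0.0, 0.0]
contact_force: [-0.7, 0.2, -3.7]
opening: 12.5
```

{"name": "servo_tool", "arguments": {
  "moves": [
    {"dx": 0, "dy": 0, "dz": 1, "twist": 0, "hand": 0},
    {"dx": 0, "dy": 0, "dz": 1, "twist": 0, "hand": 0}
  ]
}}

```text
time: 9.57
eef_pos: [514.0, -250.4, 136.3]
eef_rot: [0.107, 0.994, -0.0, 0.0]
contact_force: [-0.3, -0.0, -4.0]
opening: 12.7
```

{"name": "servo_tool", "arguments": {
  "moves": [
    {"dx": 0, "dy": 0, "dz": 1, "twist": 0, "hand": 0},
    {"dx": 0, "dy": 0, "dz": 1, "twist": 0, "hand": 0}
  ]
}}

```text
time: 9.73
eef_pos: [514.0, -250.3, 135.2]
eef_rot: [0.107, 0.994, -0.0, 0.0]
contact_force: [0.8, 0.5, -4.1]
opening: 12.2
```

The cover landed on the rim (−7.5 to −3.9 N), as expected. Now I feel for the rack.

{"name": "servo_tool", "arguments": {
  "moves": [
    {"dx": 0, "dy": 0, "dz": 1, "twist": 0, "hand": 0},
    {"dx": 0, "dy": 0, "dz": 1, "twist": 0, "hand": 0}
  ]
}}

```text
time: 9.9
eef_pos: [513.9, -250.3, 134.2]
eef_rot: [0.107, 0.994, 0.0, -0.0]
contact_force: [-0.7, -0.6, -4.2]
opening: 12.9
```

{"name": "servo_tool", "arguments": {
  "moves": [
    {"dx": 0, "dy": 0, "dz": 1, "twist": 0, "hand": 0},
    {"dx": 0, "dy": 0, "dz": 1, "twist": 0, "hand": 0}
  ]
}}

```text
time: 10.07
eef_pos: [513.9, -250.3, 133.1]
eef_rot: [0.107, 0.994, 0.0, -0.0]
contact_force: [0.2, 0.1, -4.1]
opening: 12.5
```

{"name": "servo_tool", "arguments": {
  "moves": [
    {"dx": 0, "dy": 0, "dz": 1, "twist": 0, "hand": 0},
    {"dx": 0, "dy": 0, "dz": 1, "twist": 0, "hand": 0}
  ]
}}

```text
time: 10.23
eef_pos: [514.0, -250.4, 132.6]
eef_rot: [0.107, 0.994, -0.0, 0.0]
contact_force: [-2.5, -0.4, 2.5]
opening: 12.8
```

Force jumped from −4 to +2.5 N and z stalled. I'll confirm with 0.7 mm more.

{"name": "servo_tool", "arguments": {
  "moves": [
    {"dx": 0, "dy": 0, "dz": 0.7, "twist": 0, "hand": 0},
    {"dx": 0, "dy": 0, "dz": 0.7, "twist": 0, "hand": 0},
    {"dx": 0, "dy": 0, "dz": 0.7, "twist": 0, "hand": 0}
  ]
}}

```text
time: 10.48
eef_pos: [514.0, -250.5, 132.6]
eef_rot: [0.107, 0.994, -0.0, 0.0]
contact_force: [-5.1, 1.9, 15.8]
opening: 12.6
```

```bash
python3 - <<'E'
from h import *
go(513.7,-250,154,77.7);print(monitor.get_obs()['torque'])
E
```

```text
pos [ 514.  -250.5  132.6] tooly 77.7 tilt [ 0.001 -0.001 -1.   ] shift [  0.4   0.4 -21.4] twist -0.00013042825052533966 q6 -1.91 t 10.48 F [-5.1  1.9 15.8] open 12.6
[ 0.40520707  0.91106818 -0.00569749]
```

The inner lid rests firmly on the rack: 15.8 N with no travel, underside at about 80 mm, which is within 74–83. I ease the push, then let go.

{"name": "servo_tool", "arguments": {
  "moves": [
    {"dx": 0, "dy": 0, "dz": -0.8, "twist": 0, "hand": 0},
    {"dx": 0, "dy": 0, "dz": -0.8, "twist": 0, "hand": 0},
    {"dx": 0, "dy": 0, "dz": -0.8, "twist": 0, "hand": 0.2},
    {"dx": 0, "dy": 0, "dz": -0.8, "twist": 0, "hand": 0.4},
    {"dx": 0, "dy": 0, "dz": -0.8, "twist": 0, "hand": 0.6},
    {"dx": 0, "dy": 0, "dz": -0.8, "twist": 0, "hand": 0.7},
    {"dx": 0, "dy": 0, "dz": -0.8, "twist": 0, "hand": 0.7},
    {"dx": 0, "dy": 0, "dz": -0.8, "twist": 0, "hand": 0.7}
  ]
}}

```text
time: 11.15
eef_pos: [514.0, -250.3, 132.3]
eef_rot: [0.107, 0.994, 0.0, -0.0]
contact_force: [-0.2, 0.1, -0.4]
opening: 59.7
```

{"name": "servo_tool", "arguments": {
  "moves": [
    {"dx": 0, "dy": 0, "dz": -10, "twist": 0, "hand": 0.7},
    {"dx": 0, "dy": 0, "dz": -25, "twist": 0, "hand": 0.7},
    {"dx": 0, "dy": 0, "dz": -40, "twist": 0, "hand": 0.7},
    {"dx": 0, "dy": 0, "dz": -50, "twist": 0, "hand": 0.7},
    {"dx": 0, "dy": 0, "dz": -50, "twist": 0, "hand": 0.7},
    {"dx": 0, "dy": 0, "dz": -50, "twist": 0, "hand": 0.7},
    {"dx": 0, "dy": 0, "dz": -50, "twist": 0, "hand": 0.7}
  ]
}}

```text
time: 11.73
eef_pos: [513.7, -250.1, 181.9]
eef_rot: [0.107, 0.994, 0.0, -0.0]
contact_force: [0.8, 0.3, -0.1]
opening: 59.6
```

```bash
python3 - <<'E'
from h import *
np.set_printoptions(precision=1,suppress=True)
go(514,-250,150,77.7)
P=eyes.camera_params('wrist');im=shot('wrist','w3.png')
for q,z in [('stem_tip',149),('collar_top',123)]:
    print(q,[(np.round(x['pixel'],1),round(x['confidence'],2),atz(P,x['pixel'],z)) for x in eyes.tip_of('wrist',q)])
for r in eyes.regions_of('wrist','outer_lid')[:2]:
    m=r['pixels'].astype(np.uint8);cn=max(cv2.findContours(m,0,2)[0],key=cv2.contourArea)
    pts=np.array([atz(P,(p[0][1],p[0][0]),103)[:2] for p in cn],np.float32)
    print(r['confidence'],cv2.minAreaRect(pts),m.any(0).nonzero()[0][[0,-1]],m.any(1).nonzero()[0][[0,-1]])
E
```

```text
pos [ 513.7 -250.1  181.9] tooly 77.7 tilt [-0.  0. -1.] shift [-0.3  0.2 31.9] twist -0.00011605699826809353 q6 -1.91 t 11.73 F [ 0.8  0.3 -0.1] open 59.6
stem_tip [(array([242.8, 276.8]), 0.93, array([ 513.6, -251.5,  149. ]))]
collar_top [(array([229.7, 279.2]), 0.65, array([ 515.1, -250.3,  123. ])), (array([335.1, 519.3]), 0.56, array([648.2, -77. , 123. ]))]
0.88 ((513.28271484375, -249.96023559570312), (129.0374755859375, 196.15960693359375), 77.73611450195312) [187 370] [ 84 322]
0.68 ((382.8130798339844, -232.062744140625), (67.7943344116211, 32.84272766113281), 77.72664642333984) [210 316] [ 0 57]
```

View pics/w3.png

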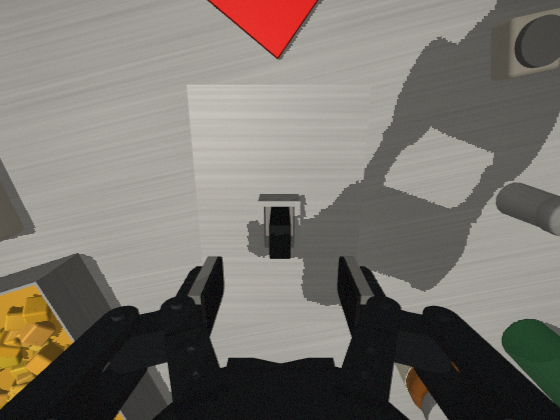

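The wrist view shows the cover seated squarely on the pan, with the stem at (243,277) and the collar midway between the pads. Cover and TCP agree within 1 mm, so I descend over the collar.

{"name": "servo_tool", "arguments": {
  "moves": [
    {"dx": 0, "dy": 0, "dz": 15, "twist": 0, "hand": 0.7},
    {"dx": 0, "dy": 0, "dz": 35, "twist": 0, "hand": 0.7},
    {"dx": 0, "dy": 0, "dz": 52, "twist": 0, "hand": 0.7},
    {"dx": 0, "dy": 0, "dz": 65, "twist": 0, "hand": 0.7},
    {"dx": 0, "dy": 0, "dz": 72, "twist": 0, "hand": 0.7},
    {"dx": 0, "dy": 0, "dz": 74.5, "twist": 0, "hand": 0.7},
    {"dx": 0, "dy": 0, "dz": 74.5, "twist": 0, "hand": 0.7},
    {"dx": 0, "dy": 0, "dz": 74.5, "twist": 0, "hand": 0.7}
  ]
}}

```text
time: 12.6
eef_pos: [514.2, -250.5, 108.4]
eef_rot: [0.107, 0.994, -0.0, 0.0]
contact_force: [0.4, 0.3, -0.1]
opening: 59.5
```

{"name": "servo_tool", "arguments": {
  "moves": [
    {"dx": 0, "dy": 0, "dz": 0, "twist": 0, "hand": 0.55},
    {"dx": 0, "dy": 0, "dz": 0, "twist": 0, "hand": 0.45},
    {"dx": 0, "dy": 0, "dz": 0, "twist": 0, "hand": 0.4},
    {"dx": 0, "dy": 0, "dz": 0, "twist": 0, "hand": 0.37},
    {"dx": 0, "dy": 0, "dz": 0, "twist": 0, "hand": 0.35},
    {"dx": 0, "dy": 0, "dz": 0, "twist": 0, "hand": 0.33},
    {"dx": 0, "dy": 0, "dz": 0, "twist": 0, "hand": 0.31}
  ]
}}

```text
time: 13.18
eef_pos: [514.1, -250.7, 108.5]
eef_rot: [0.107, 0.994, -0.0, 0.0]
contact_force: [-2.3, -2.7, 11.4]
opening: 28.6
```

{"name": "servo_tool", "arguments": {
  "moves": [
    {"dx": 0, "dy": 0, "dz": 0, "twist": 0, "hand": 0.2},
    {"dx": 0, "dy": 0, "dz": 0, "twist": 0, "hand": 0},
    {"dx": 0, "dy": 0, "dz": 0, "twist": 0, "hand": 0},
    {"dx": 0, "dy": 0, "dz": 0, "twist": 0, "hand": 0},
    {"dx": 0, "dy": 0, "dz": 0, "twist": 0, "hand": 0}
  ]
}}

```text
time: 13.6
eef_pos: [514.2, -250.7, 108.6]
eef_rot: [0.107, 0.994, -0.0, 0.0]
contact_force: [-3.2, -1.6, 9.1]
opening: 28.7
```

```bash
python3 - <<'E'
from h import *
go(514,-250,107,77.7);print(monitor.get_obs()['torque'])
E
```

```text
pos [ 514.2 -250.7  108.6] tooly 77.7 tilt [ 0.001 -0.001 -1.   ] shift [0.3 0.7 1.6] twist -4.5323963813411805e-05 q6 -1.91 t 13.6 F [-3.2 -1.6  9.1] open 28.7
[-0.3543696   0.51033408  0.06392677]
```

Collar gripped (28.7 mm reading for 30, the same offset as on the stem). I lift slowly at first, watching the force.

{"name": "servo_tool", "arguments": {
  "moves": [
    {"dx": 0, "dy": 0, "dz": -1, "twist": 0, "hand": 0},
    {"dx": 0, "dy": 0, "dz": -2, "twist": 0, "hand": 0},
    {"dx": 0, "dy": 0, "dz": -3.5, "twist": 0, "hand": 0},
    {"dx": 0, "dy": 0, "dz": -5, "twist": 0, "hand": 0},
    {"dx": 0, "dy": 0, "dz": -6, "twist": 0, "hand": 0},
    {"dx": 0, "dy": 0, "dz": -6, "twist": 0, "hand": 0}
  ]
}}

```text
time: 14.1
eef_pos: [514.0, -250.3, 114.0]
eef_rot: [0.107, 0.994, 0.0, 0.0]
contact_force: [1.2, -0.4, -4.0]
opening: 28.6
```

{"name": "servo_tool", "arguments": {
  "moves": [
    {"dx": 0, "dy": 0, "dz": -4, "twist": 0, "hand": 0},
    {"dx": 0, "dy": 0, "dz": -10, "twist": 0, "hand": 0},
    {"dx": 0, "dy": 0, "dz": -17, "twist": 0, "hand": 0},
    {"dx": 0, "dy": 0, "dz": -24, "twist": 0, "hand": 0},
    {"dx": 0, "dy": 0, "dz": -30, "twist": 0, "hand": 0},
    {"dx": 0, "dy": 0, "dz": -34, "twist": 0, "hand": 0},
    {"dx": 0, "dy": 0, "dz": -34, "twist": 0, "hand": 0}
  ]
}}

```text
time: 14.68
eef_pos: [514.4, -250.6, 149.1]
eef_rot: [0.107, 0.994, -0.0, 0.001]
contact_force: [0.0, -0.4, -3.8]
opening: 28.6
```

The load is about 3.9 N, the cover's weight alone. I keep going up.

{"name": "servo_tool", "arguments": {
  "moves": [
    {"dx": 0, "dy": 0, "dz": -6, "twist": 0, "hand": 0},
    {"dx": 0, "dy": 0, "dz": -16, "twist": 0, "hand": 0},
    {"dx": 0, "dy": 0, "dz": -30, "twist": 0, "hand": 0},
    {"dx": 0, "dy": 0, "dz": -44, "twist": 0, "hand": 0},
    {"dx": 0, "dy": 0, "dz": -55, "twist": 0, "hand": 0},
    {"dx": 0, "dy": 0, "dz": -60, "twist": 0, "hand": 0},
    {"dx": 0, "dy": 0, "dz": -60, "twist": 0, "hand": 0},
    {"dx": 0, "dy": 0, "dz": -60, "twist": 0, "hand": 0}
  ]
}}

```text
time: 15.35
eef_pos: [513.9, -250.3, 207.9]
eef_rot: [0.107, 0.994, -0.0, 0.0]
contact_force: [0.9, -0.5, -3.3]
opening: 28.4
```

```bash
python3 - <<'E'
from h import *
np.set_printoptions(precision=1,suppress=True)
go(514,-250,209,77.7);print(monitor.get_obs()['torque'])
S=eyes.camera_params('scene');D=eyes.camera_params('side')
a=shot('scene');b=shot('side')
for c in ['scene','side']: print(c,[(np.round(x['pixel'],1),round(x['confidence'],2)) for x in eyes.tip_of(c,'stem_tip')],proj(S if c=='scene' else D,[514,-250.5,149]))
def crop(im,P,X,h):
    r,c=proj(P,X).astype(int);return cv2.resize(im[max(r-h,0):r+h,max(c-h,0):c+h,::-1],(400,400),interpolation=2)
cv2.imwrite('pics/end.png',np.hstack([crop(a,S,[514,-250,150],60),crop(b,D,[514,-250,150],60)]))
E
```

```text
pos [ 513.9 -250.3  207.9] tooly 77.7 tilt [ 0. -0. -1.] shift [-0.1  0.3 -1.1] twist -0.000121580225129289 q6 -1.91 t 15.35 F [ 0.9 -0.5 -3.3] open 28.4
[-0.  0. -0.]
scene [] [230.  150.3]
side [(array([110.5, 277. ]), 0.55)] [114.3 276.3]
```

View pics/end.png

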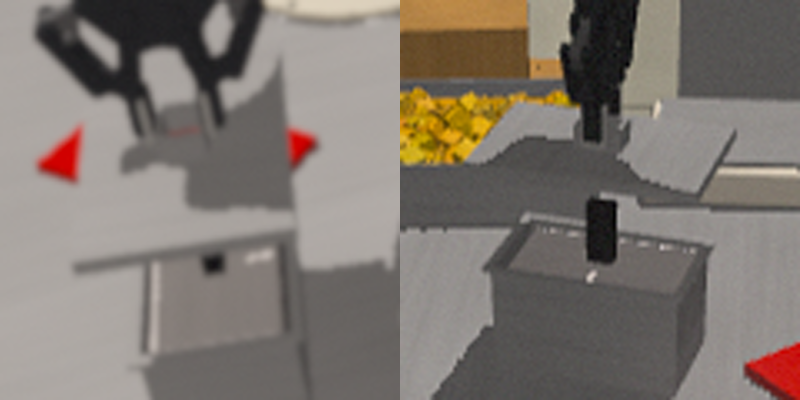

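The inner lid sits flat and centred in the pan with its stem upright (side view about (110,277)). The cover is held level, with visible air between it and the stem's tip, so I'm handing in.

```bash
python3 -c "
from workcell import ctrl
print(ctrl.sign_off())"
```

```text
the job is handed in; nothing more can be done
None
```

The job is done and handed in at about 15.5 s on the robot clock. The inner lid sits in the pan and the outer cover is held level in the gripper above it.

- **Pick-up:** I lifted the set by the stem with the cover riding along, at about 7.8 N. The fingertips read 16.6 mm below the stem's tip, slightly over the 16 mm asked. They stayed about 9 mm above the collar once it was seated.
- **Seating:** The cover's landing on the rim showed as a step from −7.5 to −3.9 N. About 4.5 mm further down the inner lid stopped hard on the rack. A push of 15.8 N gave no more travel, with its underside at about 80 mm. I eased the push before letting go of the stem.
- **Lifting the cover:** I gripped it by its collar and raised it straight up. The load was 3.3–4.0 N, which is the cover alone.
- **Last checks:** The final pictures show the inner lid flat and centred with its stem upright, and the cover level. By the measured heights the skirt is about 40 mm above the stem's tip.
- **What disagreed or wasn't checked:** The network did not report the stem tip in the last scene picture; in the side view it was about 4 px from where I expected it. I did not recheck the bystanders one by one at the end, but no unexpected contact force showed.

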